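# Select the red speed on the bench lathe

### The job

The small bench lathe is stopped and its gear lever stands somewhere in the left-hand slot of the H-shaped gate. Change gear: with the fingertips push the lever (do not grip it) to the neutral line, across it, and fully home into the slot end marked by the red dot, without running it into the blue gear on the way. Push gently, leave the loupe, caliper and brush where they are, and draw the hand clear.

Things in the scene. Friction and masses are not known exactly. Their poses are not given: they have to be found in the camera images.
- lathe: small green bench lathe, fixed to the desk. Origin on the desk under the middle of the H-gate; x points away from the operator, y left along the machine, z up. Headstock with the gate: x -65 to 75, y -61 to 73 mm, top 85 mm high. Motor behind it (x to 150, top 88 mm high); chuck, bed and tailstock to the right (y to -305 mm, top 91 mm high). Only the lever stands higher than 94 mm
- knob (a point): centre of the black ball knob, 26 mm wide, on the gear lever (8 mm steel rod); 120 mm from the lever's pivot, which lies 33.5 mm above the desk under the gate's middle. About 62 mm above the gate plate when upright, 50 mm when home. It moves 2.2 times as far as the rod in the gate: 39 mm forward or back of neutral when home, 35 mm left or right of the middle
- lever_at_gate (a point): point on the lever rod's centre line at the height of the gate plate, 55 mm from the pivot: shows where in the H the lever stands
- gate_middle (a point): middle of the H cut in the aluminium gate plate (100 x 80 mm), on the plate's top, 91.5 mm above the desk. Slots run along lathe x at y = +16 and -16 mm (centre lines); the neutral channel along y at x = 0 joins them. Channels are 13 mm wide, the lever rod 8 mm. Fully home, the rod's centre stands at x = +18 or -18 mm, against the slot end
- gear_shift (a joint): lean of the lever along the slots: 0 at neutral, positive away from the operator (lathe +x); about +0.33 or -0.33 rad when home. Moved by about 2 to 3 N at the knob, it stays where it is left (friction, no spring)
- gear_select (a joint): lean of the lever across the slots: positive to the left (lathe +y), about +0.30 rad in the left slot and -0.30 in the right slot, 0 midway. Same friction, no spring
- red_dot: red enamel dot, 18 mm wide, 2 mm high, on the gate plate just beyond one end of the right-hand slot (far or near, it varies): in line with the slot, 36 mm in lathe x from the gate's middle, 18 mm beyond the rod when the lever is home there. Origin at its underside's centre
- blue_dot: blue enamel dot, same size, at the other end of the right-hand slot
- yellow_dot: yellow enamel dot, same size, at one end of the left-hand slot
- white_dot: white enamel dot, same size, at the other end of the left-hand slot
- loupe: black eye loupe, 33 mm wide, 30 mm high, stands loose on the desk in the corner in front of the chuck, right of the headstock; origin at its underside
- caliper: steel sliding caliper with black slide, 150 x 47 x 10 mm, lies loose behind the bed; origin at its underside
- brush: oval bench brush with wooden back, 125 x 55 x 40 mm, lies loose left of the headstock; origin at its underside

How it is judged:
By the outcome, as a careful person would: the job done as asked, in the order asked, and still so for the second after the job is handed in, with the robot touching nothing.
It also fails if it takes over 58 s, if anything falls off the work surface, if the arm or the gripper's body presses on something with over 40 N, if the wrist force passes 120 N, or if a joint passes its speed limit or range.

### The arm

A 6-joint arm with a two-finger parallel gripper is mounted at the origin on a cart in front of the work surface, level with it; the furniture and walls round the work are solid. World frame = base frame: x ahead of the robot, y to its left, z up, the work surface at z = 0. Lengths are in m, angles in rad, forces in N, time in s.
With the tool pointing down it reaches from about 0.275 to 0.875 m from the base axis. Payload 12.5 kg.
Tool frame: the origin (TCP) lies on the centre line of the jaws, within the pads' length; the fingertips stand r.finger_overhang ahead of it and the grasp point (between the pads) lies 3 mm ahead of it (r.finger_overhang is the distance from the TCP to the fingertips, in m); z points along the fingers, y is the line along which they close (so a half turn about z gives the same grasp; the last joint's range is limited). The gripper opens to 85 mm and grips with 20 to 120 N. Pads are 22 mm wide; open, the fingers measure 114 mm over their backs; the gripper's body (76 mm by 85 mm) begins 54 mm behind the grasp point. The pads swing forward as they close: fully open they stand 13 mm farther back than shut.
Start: joints at [1.104, 0.351, 1.652, -0, 1.139, -0.085], TCP at [0.205, 0.51, 0.228] pointing down, gripper open.
Joint ranges: [-2.75, 2.75], [-0.79, 2.1], [0.01, 2.65], [-1.57, 4.71], [0.07, 3.14], [-2.87, 2.87]. Speed limits (rad/s): [2.22, 2.22, 2.79, 3.14, 3.14, 3.14].

### API

Orientations are given as a unit quaternion [x, y, z, w].
In Python, from cell import r, optics gives the robot as it stands. The module is installed in compiled form; this text tells all that it offers. Calls block until the motion is done:
- r.move_to(position, orientation): joint-space move of the TCP to a pose.
- r.move_linear(position, rot=None, vel=0.15): straight line of the TCP; rot=None keeps the orientation; vel is the mean speed in m/s.
- r.set_joints(angles): joint-space move.
- r.set_gripper(opening, squeeze=None): opening from 0.0 (shut) to 1.0 (fully open); squeeze is the grip in N (None keeps the last); returns when the fingers have stopped.
- r.sleep(seconds).
- r.inverse_kinematics(position, orientation): joint angles nearest the present ones, or None.
- optics.get_image(name): name is "side" or "top"; returns a dict with "pixels" (400x640x3 uint8, red, green, blue), "depth" (400x640 float32, m along the optical axis (not along the pixel's ray), 0 where there is no reading), "fx", "fy", "cx", "cy" (pixels), "camera_from_world" (4x4, takes a point from world to camera coordinates). Camera axes: x right, y down, z forward; pixel columns grow to the right and rows downward; lengths in m; the calibration is good to about 2 mm. A picture is of the moment at which its call begins.
A pose or a line that the arm cannot do raises r.PlanningError and nothing moves.
- r.hand_in(): hands the job in; it is judged then, once.
Readings, each from a call of its own:
- r.current_t(): time.
- r.current_q(): joint angles.
- r.current_qvel(): joint speeds.
- r.current_effort(): joint torques, N m.
- r.current_tool_pos(): TCP position.
- r.current_ee_rot(): TCP orientation.
- r.current_contact_force(): force on the tool from outside, world axes, zero at the start.
- r.current_torque(): the same for the moment, N m.
- r.current_opening(): opening from 0.0 (shut) to 1.0 (fully open).
- r.current_finger_force(): force on a finger pad.
Only numpy, scipy, OpenCV 4.12 (cv2) and the standard library are available. Lean on these libraries where they do the work, as an engineer would, in place of code of your own. Each camera call takes 0.05 s, during which the arm holds its last target. There are 200 camera calls.

## Working session

There is one attempt and no reset: what is moved stays moved. The work goes in short steps, each a Python script; the robot and the scene stay as the last script left them, time stands still between calls to the robot, and variables do not carry over. Pictures are saved under pics/ and viewed, at most 10 in all, crops included, and the job is handed in when it is done.

```bash
mkdir -p pics
python3 - <<'E'
from cell import r, optics
import cv2,numpy as np
for n in("side","top"):
    d=optics.get_image(n); cv2.imwrite(f"pics/{n}0.png",d["pixels"][:,:,::-1]); np.savez(f"{n}0.npz",**d)
    print(n,d["fx"],d["fy"],d["cx"],d["cy"],np.round(d["camera_from_world"],3).tolist())
print(r.finger_overhang,r.current_t(),r.current_ee_rot(),r.current_contact_force())
E
```

```text
side 498.03731608286165 498.03731608286165 312.4379072147224 199.8937389225786 [[0.925, -0.378, -0.021, -0.463], [-0.189, -0.414, -0.891, 0.286], [0.328, 0.828, -0.454, 0.871], [0.0, 0.0, 0.0, 1.0]]
top 469.4068372336725 469.4068372336725 321.97715705447166 202.4910499083793 [[-0.334, -0.943, -0.005, 0.386], [-0.902, 0.321, -0.29, 0.493], [0.275, -0.092, -0.957, 0.838], [0.0, 0.0, 0.0, 1.0]]
0.022 0.1 [ 1.89713993e-01  9.81839251e-01 -5.18747084e-04 -1.29931731e-04] [-0.23496375  0.15929833 -0.67706244]
```

View pics/side0.png

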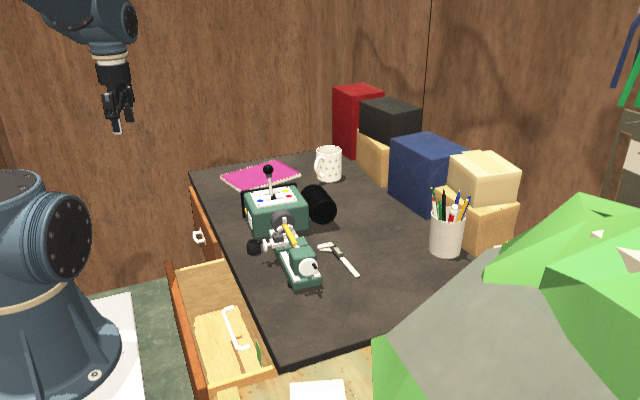

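View pics/top0.png

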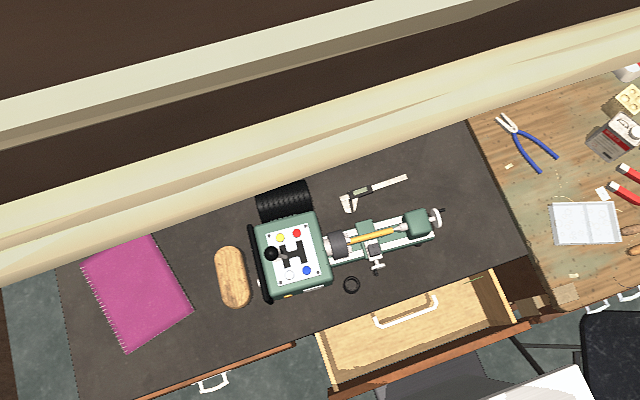

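The top view shows the gate with red at about (297,233), yellow (281,238), white (289,276) and blue (307,270). The knob is at (271,254), mid-left slot. In the side view the knob is at (268,169). Cream shelf boards cross the top of the top view, so I'll check their heights.

```bash
cat > h.py <<'E'
import numpy as np,cv2
def ray(d,u,v):
    T=d["camera_from_world"];R,t=T[:3,:3],T[:3,3]
    k=np.array([(u-d["cx"])/d["fx"],(v-d["cy"])/d["fy"],1.0])
    return -R.T@t, R.T@k
def plane(d,u,v,z):
    o,k=ray(d,u,v); return o+k*(z-o[2])/k[2]
def dep(d,u,v):
    o,k=ray(d,u,v); return o+k*float(d["depth"][int(v),int(u)])
def cross(d1,p1,d2,p2):
    o1,a=ray(d1,*p1);o2,b=ray(d2,*p2)
    s=np.linalg.lstsq(np.stack([a,-b],1),o2-o1,rcond=None)[0]
    return (o1+s[0]*a+o2+s[1]*b)/2, np.linalg.norm(o1+s[0]*a-o2-s[1]*b)
def blob(d,f,box):
    u0,v0,u1,v1=box;h=cv2.cvtColor(d["pixels"],cv2.COLOR_RGB2HSV).astype(int)[v0:v1,u0:u1]
    m=f(h[...,0],h[...,1],h[...,2]).astype(np.uint8)
    n,l,s,c=cv2.connectedComponentsWithStats(m)
    i=1+np.argmax(s[1:,4]); return c[i]+[u0,v0],s[i]
COL=dict(red=lambda h,s,v:((h<8)|(h>172))&(s>150)&(v>90),blue=lambda h,s,v:(h>100)&(h<130)&(s>120)&(v>90),
 yellow=lambda h,s,v:(h>20)&(h<35)&(s>120)&(v>120))
BLK=lambda h,s,v:(v<50)
def pose(d,e,kt,ks,top=(255,222,320,285)):
    P={}
    for n,f in COL.items():
        c,s=blob(d,f,top); P[n]=plane(d,*c,.0935); print(n,c.round(1),s[4],P[n].round(4))
    K,g=cross(d,kt,e,ks);print("knob",K.round(4),"gap",g.round(4))
    return P,K
E
python3 - <<'E'
from h import *
d=dict(np.load("top0.npz"));e=dict(np.load("side0.npz"))
kt,s1=blob(d,BLK,(262,244,281,264));ks,s2=blob(e,BLK,(260,162,277,177));print(kt,s1,ks,s2)
P,K=pose(d,e,kt,ks)
for n,f in COL.items():
    try:c,s=blob(e,f,(245,185,308,207));print("side",n,c.round(1),s[4],"height by cross",cross(d,blob(d,f,(255,222,320,285))[0],e,c))
    except Exception as x:print(n,x)
R,B,Y=P["red"],P["blue"],P["yellow"]
print("RB",np.linalg.norm(R-B),"RY",np.linalg.norm(R-Y), "want .072 .032")
for p in[(60,110),(200,85),(330,60),(200,160),(300,125),(300,100),(300,30),(450,50),(270,254),(245,254),(231,270)]:print(p,dep(d,*p).round(3))
a=d["pixels"][215:305,235:345];b=e["pixels"][150:240,225:335]
cv2.imwrite("pics/crop0.png",cv2.resize(np.hstack([a,b]),(792,324),interpolation=cv2.INTER_CUBIC)[:,:,::-1])
E
```

```text
[270.90410959 253.18493151] [  2   2  15  15 146] [267.67741935 169.35483871] [ 3  3 10  9 62]
red [296.4 232.5] 50 [0.5483 0.2651 0.0935]
blue [306.3 269.9] 54 [0.4763 0.2702 0.0935]
yellow [279.7 237.3] 49 [0.5501 0.2971 0.0935]
knob [0.5144 0.3192 0.1487] gap 0.0014
side red [288.5 195.6] 10 height by cross (array([0.54753203, 0.26520864, 0.0934738 ]), np.float64(0.0015437261230729785))
side blue [259.8 200.4] 9 height by cross (array([0.47543591, 0.27035261, 0.09298514]), np.float64(0.0018315767400076787))
side yellow [285.  190.5] 10 height by cross (array([0.54956834, 0.29724907, 0.09283255]), np.float64(0.0013752009464220046))
RB 0.07221982851247948 RY 0.032102833248977294 want .072 .032
(60, 110) [0.38  0.304 0.894]
(200, 85) [0.379 0.287 0.891]
(330, 60) [0.388 0.266 0.873]
(200, 160) [0.38  0.293 0.867]
(300, 125) [0.381 0.274 0.867]
(300, 100) [0.39  0.272 0.86 ]
(300, 30) [0.382 0.272 0.893]
(450, 50) [0.389 0.239 0.862]
(270, 254) [0.512 0.32  0.159]
(245, 254) [0.563 0.376 0.001]
(231, 270) [0.533 0.406 0.042]
```

View pics/crop0.png

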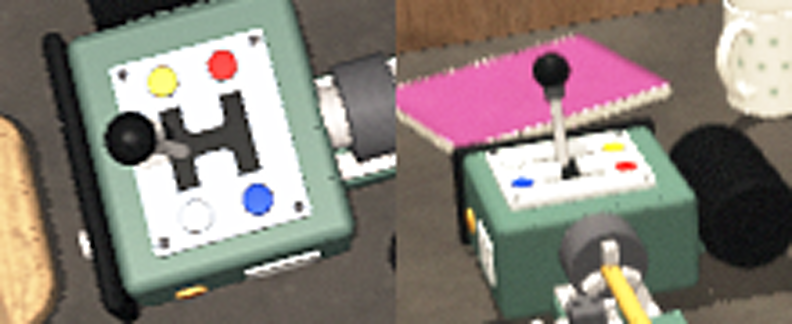

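Red is the far end. The lever stands practically on the neutral line in the left slot: knob at lathe x ≈ -1.5 mm, y ≈ +36 mm, z 149 mm. The dot spacings come out at 72.2 and 32.1 mm, as they should. Next I shut the gripper and go left of the knob.

```bash
cat >> h.py <<'E'
R0,B0=np.array([.5483,.2651]),np.array([.4763,.2702])
X=(R0-B0)/np.linalg.norm(R0-B0);Y=np.array([-X[1],X[0]]);M=(R0+B0)/2+.016*Y
from scipy.spatial.transform import Rotation as Ro
Q=Ro.from_matrix(np.array([[-X[0],Y[0],0],[-X[1],Y[1],0],[0,0,-1.]]).T.T).as_quat()
def W(lx,ly,z): return np.r_[M+lx*X+ly*Y,z]
def L(p): return np.array([(p[:2]-M)@X,(p[:2]-M)@Y,p[2]])
def shot(optics,name):
    d=optics.get_image("top");e=optics.get_image("side")
    np.savez(f"top{name}.npz",**d);np.savez(f"side{name}.npz",**e)
    a=d["pixels"][205:305,225:345];b=e["pixels"][140:240,215:335]
    cv2.imwrite(f"pics/crop{name}.png",cv2.resize(np.hstack([a,b]),(792,330),interpolation=cv2.INTER_CUBIC)[:,:,::-1])
    return d,e
def push(r,goal,step=.003,vel=.04,fmax=8):
    u=np.r_[M*0,0];p=np.array(r.current_tool_pos());g=np.array(goal);n=max(1,int(np.ceil(np.linalg.norm(g-p)/step)))
    f0=np.array(r.current_contact_force());log=[]
    for q in np.linspace(p,g,n+1)[1:]:
        r.move_linear(q,vel=vel);f=np.array(r.current_contact_force())-f0
        fl=np.array([f[:2]@X,f[:2]@Y,f[2]]);log.append([*(L(np.array(r.current_tool_pos()))[:2]*1e3).round(1),*fl.round(1)])
        if np.linalg.norm(f)>fmax: print("STOP on force");break
    for l in log[::1]:print(*[float(v) for v in l])
E
python3 - <<'E'
from h import *
from cell import r,optics
print(M,Q,Ro.from_quat(Q).as_matrix().round(3).tolist())
r.set_gripper(0.0)
r.move_to(W(0,.09,.24),Q)
r.move_linear(W(0,.09,.152),vel=.1)
print(L(np.array(r.current_tool_pos())),r.current_t(),r.current_contact_force(),r.current_opening())
shot(optics,"1")
E
```

```text
[0.5134305  0.28361001] [0.03535024 0.99937498 0.         0.        ] [[-0.998, 0.071, 0.0], [0.071, 0.998, 0.0], [0.0, 0.0, -1.0]]
[0.00029981 0.09024408 0.15273071] 3.1917 [ 0.2375778  -0.09413866  0.12200395] 0.002113450449980878
```

View pics/crop1.png

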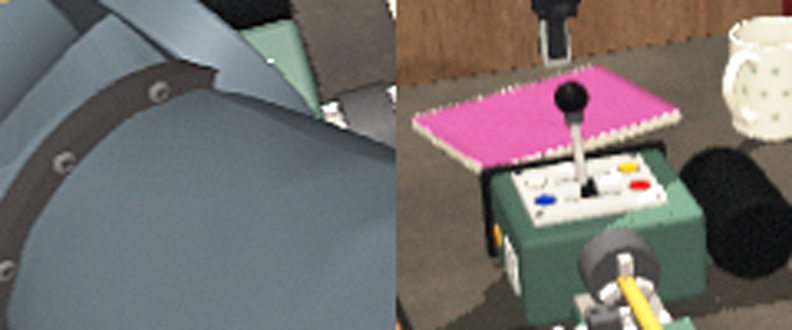

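The side view shows the shut fingertips beyond (left of) the knob; the arm hides the gate from the top camera. I'll track the knob from the side view by ray and the 120 mm sphere round the pivot, and start the sideways push.

```bash
cat >> h.py <<'E'
def knob(e,guess):
    T=e["camera_from_world"];c=T[:3,:3]@guess+T[:3,3];u,v=int(e["fx"]*c[0]/c[2]+e["cx"]),int(e["fy"]*c[1]/c[2]+e["cy"])
    p,s=blob(e,BLK,(u-12,v-10,u+13,v+10));o,k=ray(e,*p);k/=np.linalg.norm(k);C=np.r_[M,.0335]
    b=(o-C)@k;disc=b*b-((o-C)@(o-C)-.12**2);K=o+k*(-b-np.sqrt(max(disc,0)))
    K2=o+k*(-b+np.sqrt(max(disc,0)));D=o+k*((e["depth"][int(round(p[1])),int(round(p[0]))])*np.linalg.norm(ray(e,*p)[1])+.012)
    print("knob px",p.round(1),"area",s[4],"lathe mm sph",(L(K)*1e3).round(1),(L(K2)*1e3).round(1),"depth",(L(D)*1e3).round(1));return K
E
python3 - <<'E'
from h import *
from cell import r,optics
e=dict(np.load("side1.npz"));K=knob(e,W(0,.035,.149))
for v in(154,157,159):print("tip",(L(dep(e,263,v))*1e3).round(1))
push(r,W(-.0005,.048,.152),step=.003)
d,e=shot(optics,"2");knob(e,W(0,.03,.149));print(r.current_t())
E
```

```text
knob px [267.7 169.2] area 64 lathe mm sph [ -0.2  44.5 145. ] [  1.4  52.  141.7] depth [ -2.   36.  148.7]
tip [ -1.4  83.5 171.5]
tip [ -2.4  81.5 164.2]
tip [ -2.1  84.3 157.5]
0.4 87.3 -0.9 0.3 -1.1
0.2 84.4 -0.3 0.9 -1.9
0.1 81.6 -0.0 0.7 -1.7
0.1 78.8 -0.6 0.6 -0.8
0.0 76.0 0.5 1.5 -0.6
-0.0 73.2 -0.2 1.5 -1.5
-0.1 70.4 -0.3 1.3 -1.1
-0.1 67.6 -0.1 0.9 -1.2
-0.2 64.7 -0.5 0.3 -1.3
-0.2 61.9 -0.2 0.6 -0.3
-0.3 59.1 0.4 0.7 -1.4
-0.3 56.3 -1.1 0.5 -1.2
-0.4 53.5 -0.9 0.9 -1.7
-0.3 50.9 0.9 1.6 0.1
-0.2 48.3 -0.4 3.3 4.5
knob px [267.9 169.4] area 66 lathe mm sph [ -1.3  37.5 147.5] [  3.2  58.5 138.2] depth [ -2.6  31.5 150.1]
7.1417
```

View pics/crop2.png

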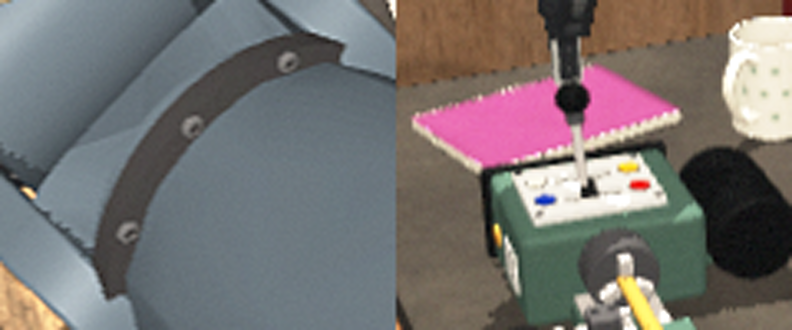

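Run:
```python
from h import *
e=dict(np.load("side2.npz"))
for u in(264,266,268):
  for v in(155,158,160,162,164,169):print((u,v),(L(dep(e,u,v))*1e3).round(0),e["pixels"][v,u])
e=dict(np.load("side1.npz"))
for v in range(156,166):print(v,(L(dep(e,263,v))*1e3).round(0),e["pixels"][v,263],(L(dep(e,265,v))*1e3).round(0))
```

```text
(264, 155) [ -7.  43. 185.] [72 71 69]
(264, 158) [ -7.  47. 175.] [114 113 105]
(264, 160) [ -8.  43. 172.] [107 105  98]
(264, 162) [ -9.  41. 167.] [132 128 121]
(264, 164) [ -9.  43. 161.] [180 174 162]
(264, 169) [-13.  26. 155.] [16 19 17]
(266, 155) [ -3.  42. 184.] [44 46 46]
(266, 158) [ -4.  38. 178.] [42 41 43]
(266, 160) [ -5.  34. 175.] [42 42 42]
(266, 162) [ -5.  37. 168.] [41 42 43]
(266, 164) [ -3.  45. 159.] [82 79 77]
(266, 169) [ -9.  23. 156.] [17 20 20]
(268, 155) [  1.  35. 187.] [44 46 45]
(268, 158) [  1.  38. 178.] [42 41 41]
(268, 160) [  2.  42. 171.] [39 38 39]
(268, 162) [ -0.  34. 169.] [39 42 40]
(268, 164) [ -1.  35. 163.] [65 64 61]
(268, 169) [ -4.  21. 156.] [27 31 30]
156 [ -3.  79. 168.] [40 40 42] [  2.  75. 169.]
157 [ -2.  82. 164.] [39 42 40] [  2.  75. 166.]
158 [ -2.  84. 160.] [157 152 139] [  4.  89. 158.]
159 [ -2.  84. 158.] [177 169 153] [ 83. 464.  -1.]
160 [ 73. 452.   2.] [141 130 117] [ 79. 447.   3.]
161 [ 72. 446.   0.] [126 113  97] [ 78. 443.   1.]
162 [ 70. 440.  -0.] [154 121 120] [ 68. 398.  16.]
163 [ 61. 395.  15.] [199 107 146] [ 67. 394.  14.]
164 [ 60. 391.  13.] [230 106 170] [ 67. 393.  11.]
165 [ 57. 381.  14.] [232 108 176] [ -8.  36. 161.]
```

The side view shows the fingertips ending at about z 0.156, higher than the TCP and overhang imply. They ride on the top of the knob, which fits the upward force. I'll back off, lower and check.

Run:
```python
from h import *
from cell import r,optics
r.move_linear(W(0,.085,.152),vel=.1)
r.move_linear(W(0,.085,.128),vel=.06)
p=np.array(r.current_tool_pos());print((L(p)*1e3).round(1),r.current_opening(),r.current_contact_force())
d,e=shot(optics,"3")
T=e["camera_from_world"];c=T[:3,:3]@p+T[:3,3];print("tcp px",e["fx"]*c[0]/c[2]+e["cx"],e["fy"]*c[1]/c[2]+e["cy"])
p[2]-=.022;c=T[:3,:3]@p+T[:3,3];print("tip px",e["fx"]*c[0]/c[2]+e["cx"],e["fy"]*c[1]/c[2]+e["cy"])
K=knob(e,W(0,.035,.149))
b=e["pixels"][120:220,215:335];cv2.imwrite("pics/s3.png",cv2.resize(b,(720,600),interpolation=cv2.INTER_CUBIC)[:,:,::-1])
```

```text
[ -0.   84.9 127.8] 0.0013868570115282935 [ 0.38113715 -0.07639603  0.13082056]
tcp px 264.505349110775 169.48427938071757
tip px 265.0484876509559 177.23064862336938
knob px [266.6 167.1] area 99 lathe mm sph [ -1.5  50.4 148.7] [ -1.5  50.4 148.7] depth [ -4.3  37.1 154.4]
```

View pics/s3.png

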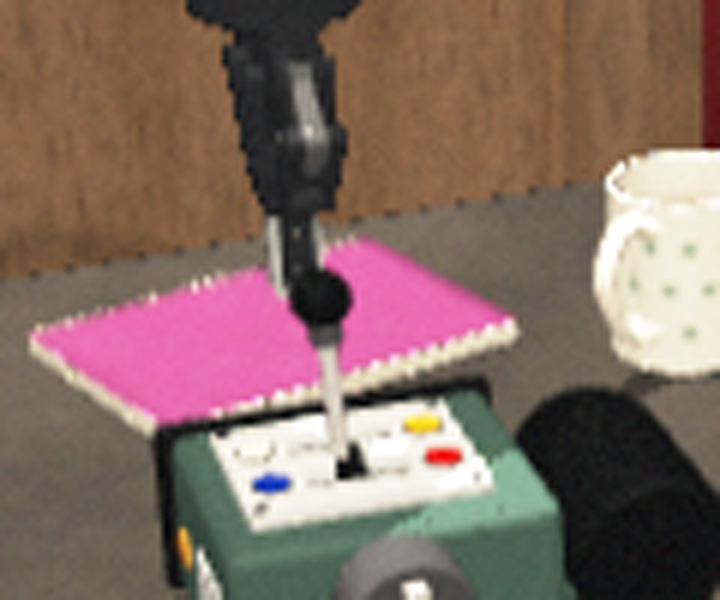

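The left pad strip ends at crop (278,292), image row about 169. So the tip stands near the TCP height, z ≈ 0.13, now well below the knob's centre. I'll push across.

Run:
```python
from h import *
from cell import r,optics
r.move_linear(W(0,.075,.124),vel=.06)
push(r,W(-.000,.020,.124),step=.004,vel=.05,fmax=9)
d,e=shot(optics,"4");knob(e,W(0,.005,.153));print(r.current_t())
```

```text
0.0 70.5 0.8 0.4 -0.7
0.0 66.6 -0.1 -0.4 -0.3
0.0 62.6 0.3 -0.8 -0.9
0.0 58.8 0.0 0.2 -0.6
0.1 55.0 0.7 0.2 -0.2
0.0 50.9 0.2 0.6 0.5
-0.1 46.9 0.6 0.2 0.2
-0.0 43.0 0.2 0.4 0.3
-0.0 39.2 -0.4 0.7 -0.2
-0.0 35.3 0.3 -0.6 -0.6
-0.0 31.4 -0.5 0.0 -0.1
-0.0 27.5 -0.2 0.6 -0.9
-0.0 23.6 -0.6 0.2 0.2
-0.0 19.7 0.4 -1.1 -0.6
knob px [270.8 169.8] area 144 lathe mm sph [  3.1  24.6 150.9] [ 12.6  67.5 131.9] depth [ -2.2   1.  161.4]
12.2417
```

View pics/crop4.png

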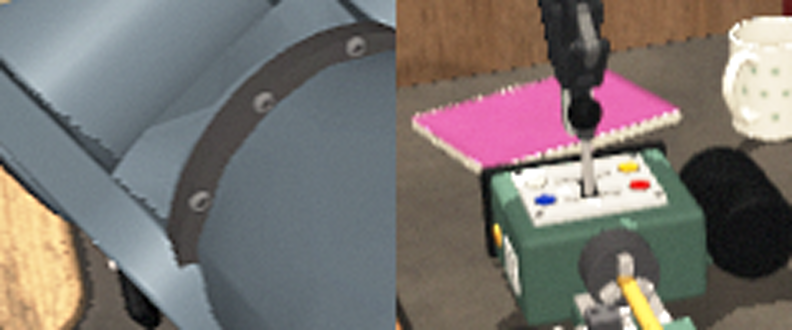

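The lever is moving across the neutral line and stands nearly upright, knob at px (272,173), with hardly any force. I'll go on until the knob reaches the right slot or the force rises.

Run:
```python
from h import *
from cell import r,optics
push(r,W(0,-.008,.124),step=.004,vel=.05,fmax=6)
push(r,W(0,-.020,.124),step=.002,vel=.03,fmax=5)
d,e=shot(optics,"5");knob(e,W(0,-.035,.148));print(r.current_t())
b=e["pixels"][130:230,215:335];cv2.imwrite("pics/s5.png",cv2.resize(b,(720,600),interpolation=cv2.INTER_CUBIC)[:,:,::-1])
```

```text
-0.0 15.6 -0.0 0.2 0.4
-0.0 11.6 -0.0 0.3 0.8
-0.0 7.6 1.2 0.2 0.3
0.0 3.7 -0.7 -0.5 0.8
0.0 -0.3 -0.7 -0.4 1.3
0.0 -4.3 -0.0 -0.4 0.4
-0.0 -8.3 -0.6 0.5 0.9
STOP on force
-0.0 -10.3 0.8 -0.3 0.3
-0.0 -11.8 1.4 5.2 -3.0
knob px [274.6 179.7] area 157 lathe mm sph [ -1.7 -31.7 149.2] [ 29.3 104.   85.7] depth [ -3.  -37.1 151.7]
14.5917
```

View pics/s5.png

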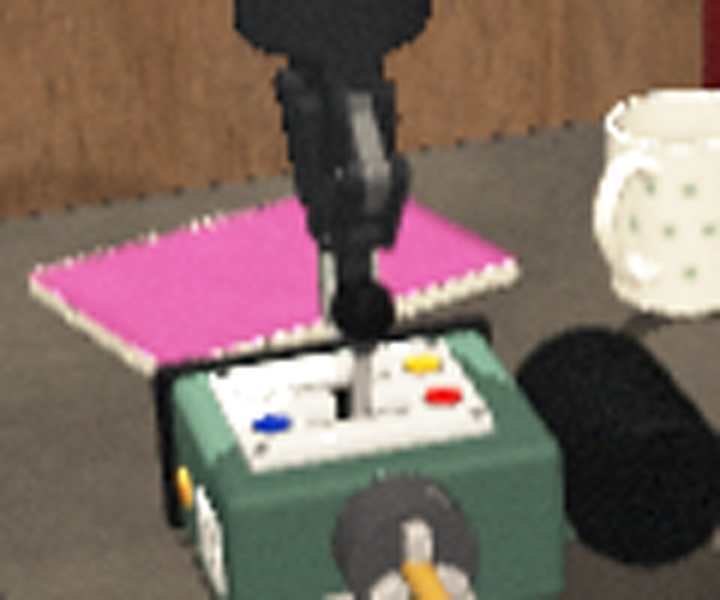

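The lever rod is now in the right slot, against its outer wall: force 5 N, rod in line with the blue and red dots, knob px about (275,181). I'll back off, go round to the operator's side and push away toward red.

Run:
```python
from h import *
from cell import r,optics
r.move_linear(W(0,.013,.124),vel=.06)
r.move_linear(W(-.045,.013,.124),vel=.08)
r.move_linear(W(-.045,-.036,.124),vel=.08)
print(r.current_contact_force())
push(r,W(.002,-.036,.124),step=.004,vel=.05,fmax=6)
d,e=shot(optics,"6")
push(r,W(.022,-.036,.124),step=.002,vel=.03,fmax=5.5)
d,e=shot(optics,"7");knob(e,W(.038,-.035,.141));print(r.current_t())
b=e["pixels"][130:230,215:335];cv2.imwrite("pics/s7.png",cv2.resize(b,(720,600),interpolation=cv2.INTER_CUBIC)[:,:,::-1])
```

```text
[-0.96575554  0.32418295 -0.06532904]
-40.7 -35.7 0.9 -0.1 0.2
-36.8 -35.9 1.6 0.0 -0.2
-32.9 -36.0 1.2 0.1 -0.5
-29.0 -36.0 0.9 -0.1 -0.4
-25.1 -36.0 1.5 -0.7 0.4
-21.2 -36.0 1.1 -0.3 -0.4
-17.2 -36.0 1.8 -0.3 -0.0
-13.3 -36.0 1.1 -0.7 0.2
-9.4 -36.0 2.4 1.0 -1.0
-5.5 -36.0 1.1 -0.5 0.2
-1.6 -36.0 1.3 0.1 -0.5
2.3 -36.0 1.1 0.4 0.7
STOP on force
4.2 -36.0 -0.5 0.6 -0.3
6.2 -36.0 -0.9 1.6 -1.5
8.3 -36.0 -1.8 1.0 -1.7
10.2 -36.0 -1.8 0.6 -1.7
11.4 -36.0 -5.6 1.6 -0.9
knob px [281.6 177.1] area 90 lathe mm sph [ 17.6 -24.4 149.7] [46.  91.7 95.8] depth [ 14.5 -37.2 155.6]
21.0833
```

View pics/s7.png

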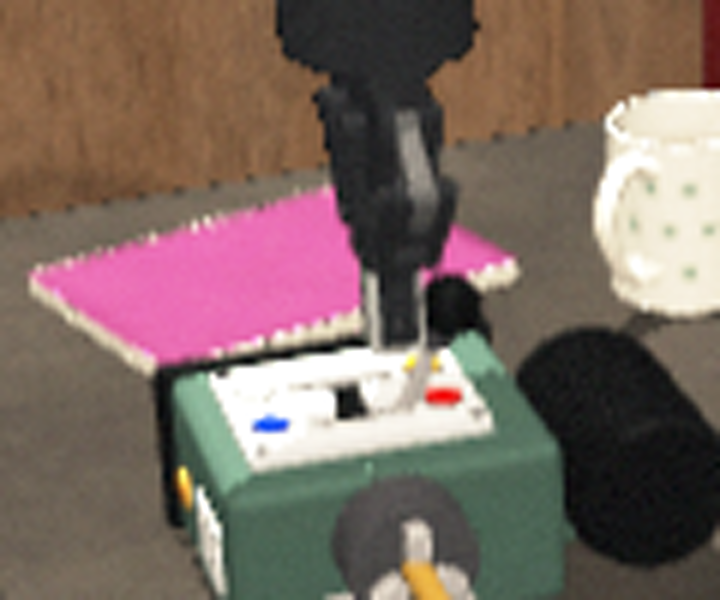

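The lever now leans far over, next to the red dot: rod at crop (410,390), knob px (291,181). I'll press slightly more so it's surely home, then withdraw and check with both cameras.

Run:
```python
from h import *
from cell import r,optics
push(r,W(.022,-.036,.124),step=.001,vel=.02,fmax=7)
r.move_linear(W(-.03,-.036,.124),vel=.1)
r.move_linear(W(-.03,-.036,.26),vel=.15)
r.move_linear(W(-.12,.22,.26),vel=.25)
d,e=shot(optics,"8")
kt,s=blob(d,BLK,(290,223,320,250));print(kt,s,r.current_t())
for K,n in((W(.039,-.035,.141),"exp home"),):
  for q in(d,e):
    T=q["camera_from_world"];c=T[:3,:3]@K+T[:3,3];print(n,q["fx"]*c[0]/c[2]+q["cx"],q["fy"]*c[1]/c[2]+q["cy"])
```

```text
STOP on force
11.6 -36.0 -1.8 1.0 1.9
12.0 -36.1 -4.9 0.3 1.4
12.4 -36.0 -7.5 1.3 4.0
[305.52325581 226.44186047] [ 9  0 14 10 86] 24.8167
exp home 304.7844431946429 222.07638076830415
exp home 291.6057035958812 180.82566853062414
```

View pics/crop8.png

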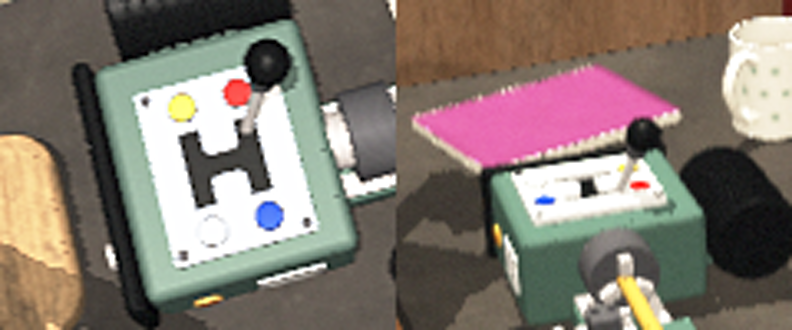

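The lever lies in the red slot: top-view knob px about (306,224), side about (290,181). I'll measure the knob once before handing in.

Run:
```python
from h import *
d=dict(np.load("top8.npz"));e=dict(np.load("side8.npz"))
kt,s1=blob(d,BLK,(296,213,317,236));ks,s2=blob(e,lambda h,s,v:v<50,(283,173,297,187));print(kt,s1,ks,s2)
K,g=cross(d,kt,e,ks);l=L(K)*1e3;print(l,g);C=np.array([0,0,33.5]);print("gate pt",C+(l-C)*58/(l[2]-33.5), "lean",np.arctan2(l[0],l[2]-33.5),np.linalg.norm(l-C))
print("from top, z=.141:",L(plane(d,*kt,.141))*1e3)
```

```text
[305.54166667 223.79861111] [  3   4  14  16 144] [289.9382716  181.37037037] [ 2  3 12 11 81]
[ 35.20667742 -35.42824783 140.54897211] 0.0010031394917255196
gate pt [ 19.07526294 -19.19531158  91.5       ] lean 0.31774068269152117 118.12769915950436
from top, z=.141: [ 35.60440211 -35.48636862 141.        ]
```

The knob reads 35 mm against 39 expected, which could be bias from the dark collar or a slightly short throw. I'll make one gentle check push from free air, watching for the hard stop.

Run:
```python
from h import *
from cell import r,optics
r.move_linear(W(-.035,-.036,.26),vel=.3)
r.move_linear(W(-.035,-.036,.124),vel=.15)
r.move_linear(W(.004,-.036,.124),vel=.1)
push(r,W(.018,-.036,.124),step=.001,vel=.02,fmax=11)
r.move_linear(W(-.03,-.036,.124),vel=.1)
r.move_linear(W(-.03,-.036,.26),vel=.15)
r.move_linear(W(-.12,.22,.26),vel=.3)
d,e=shot(optics,"9")
kt,s1=blob(d,BLK,(296,213,317,236));ks,s2=blob(e,BLK,(283,173,297,187));print(kt,s1,ks,s2)
K,g=cross(d,kt,e,ks);print(L(K)*1e3,g,r.current_t())
# profile along right slot centre line on plate top, from red dot inwards
T=d["camera_from_world"]
for y in(-.0205,-.016):
  for lx in np.arange(.030,-.001,-.002):
    c=T[:3,:3]@W(lx,y,.0915)+T[:3,3];u,v=d["fx"]*c[0]/c[2]+d["cx"],d["fy"]*c[1]/c[2]+d["cy"]
    print(int(lx*1e3+.5),cv2.getRectSubPix(d["pixels"],(1,1),(u,v))[0,0].tolist(),end=";")
  print()
```

```text
STOP on force
4.3 -36.0 0.2 -0.5 -0.0
5.6 -36.0 0.5 -0.4 0.9
6.6 -36.1 0.8 0.1 -0.2
7.6 -36.1 1.3 -0.4 0.5
8.5 -36.1 1.5 -0.3 0.8
9.5 -36.1 1.4 -1.4 -0.8
10.4 -36.0 0.3 0.1 0.3
11.1 -36.1 -0.0 -0.9 1.1
11.6 -36.1 -4.8 0.5 2.0
11.9 -36.1 -7.2 0.7 3.3
12.3 -36.1 -10.6 0.2 5.0
[305.54166667 223.79861111] [  3   4  14  16 144] [289.96296296 181.24691358] [ 2  3 12 11 81]
[ 35.20650388 -35.43028136 140.84893339] 0.0008535768057891271 33.025
30 [193, 113, 109];28 [170, 165, 160];26 [198, 192, 187];24 [193, 180, 172];22 [195, 183, 175];20 [189, 177, 170];18 [184, 175, 170];16 [161, 155, 152];14 [123, 121, 122];12 [39, 36, 34];10 [85, 85, 83];8 [101, 102, 105];6 [93, 93, 95];4 [61, 59, 56];2 [99, 101, 102];0 [102, 103, 104];
30 [253, 71, 66];28 [223, 210, 213];26 [253, 254, 254];24 [254, 255, 255];22 [221, 220, 222];20 [169, 160, 152];18 [196, 186, 178];16 [209, 197, 189];14 [217, 205, 197];12 [126, 122, 117];10 [58, 56, 55];8 [66, 64, 63];6 [69, 67, 65];4 [68, 68, 65];2 [72, 73, 69];0 [71, 71, 67];
```

The check push met a hard stop: 10.6 N and the knob did not move. Along the slot line the rod spans about 13 to 21 mm, right at the slot end with no dark gap, so the lever is home. The hand is clear.

```bash
python3 -c "
from cell import r
print(r.current_t(),r.current_contact_force());print(r.hand_in())"
```

```text
33.025 [ 0.08106239 -0.07375396 -0.08543978]
the job is handed in; nothing more can be done
None
```

The job is handed in at 33 s: the lever was pushed across neutral and stands home against the red slot end, the blue gear was never entered, push readings stayed under about 11 N, and the hand is clear; I did not re-measure the loupe, caliper and brush.

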